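# Slide the milling-cutter tray home under the vice shelf

## Robot

A 6-joint arm with a two-finger parallel gripper is mounted at the origin on the work surface. World frame = base frame: x ahead of the robot, y to its left, z up, the work surface at z = 0. Lengths are in mm, angles in rad, forces in N, time in s.
With the tool pointing down it reaches from about 300 to 950 mm from the base axis. Payload 3.1 kg.
Tool frame: the origin (TCP) lies midway between the tips of the shut fingers; the grasp point (between the pads) lies ctrl.pinch_z behind it (ctrl.pinch_z is the distance from the TCP to the grasp point, in mm); z points along the fingers, y is the line along which they close (so a half turn about z gives the same grasp; the last joint's range is limited). The gripper opens to 85 mm and grips with 20 to 120 N. Pads are 22 mm wide; open, the fingers measure 114 mm over their backs; the gripper's body (76 mm by 85 mm) begins 54 mm behind the grasp point. The pads swing forward as they close: fully open they stand 13 mm farther back than shut.
Start: joints at [-1.259, 0.308, 1.634, -0, 1.2, -0.07], TCP at [232.844, -580.014, 231.272] pointing down, gripper open.
Joint ranges: [-3.06, 3.06], [-0.79, 1.96], [0.05, 2.63], [-1.19, 4.34], [0.05, 2.64], [-2.94, 2.94]. Speed limits (rad/s): [2.79, 2.79, 3.14, 3.14, 3.14, 3.14].

## Interface

Orientations are given as [roll, pitch, yaw] about the fixed x, y, z axes, in that order (R = Rz(yaw) Ry(pitch) Rx(roll)).
In Python, from bench import monitor, optics, ctrl gives the robot as it stands.
- The arm moves only by the tool jog_arm, never from a script. Its argument "motion" is a list of rows, each a list of 7 numbers: the shift along the tool's x, y, z in m, then the turn, a rotation vector about the tool's x, y, z in degrees, then the finger opening in m, from 0 to 0.0854. In form: [[dx, dy, dz, rx, ry, rz, grip], ...]. A call has 1 to 12 rows; each row is the pose to reach, as a shift and turn from the pose commanded when the call began, along the tool's axes at that moment; what a row does not reach only later rows make up. A row lasts 1/12 s, in which the tool goes at most 41.7 mm and 7.16 degrees, less where a joint would pass 70% of its speed; a pose out of reach is approached as far as the arm can. A call with a gripper value outside its range is refused whole. The fingers move at their own pace and stop on an object; "force" is the grip in N (left out, the last holds). Time passes only in rows, so rows that repeat a pose let the fingers close. It gives the time, the measured TCP pose, the force, the opening and the grip force at its end, in the units of the state.
- monitor.read_state(): the state, without advancing time (a new reading comes with each control period).
- optics.read_camera(name): name is "side" or "top"; returns a dict with "img" (384x512x3 uint8, blue, green, red), "mtx" (3x3 intrinsics, pixels), "k1" (the pictures are not rectified: a ray, as slopes to the right and down, at radius r is drawn at 1 + k1 r^2 times it, then the intrinsics apply), "world_from_camera" (4x4, takes a point from camera to world coordinates). Camera axes: x right, y up, looking along -z (the intrinsics and any distortion apply to the point x, -y, -z); pixel columns grow to the right and rows downward; lengths in mm; the calibration is good to about 2 mm. A picture is of the moment at which its call begins. There is no depth.
- ctrl.close_job(): hands the job in; it is judged then, once.
The state is a dict: "time": time; "joints": joint angles; "joint_vel": joint speeds; "joint_efforts": joint torques, N m; "ee_pos": TCP position; "orientation": TCP orientation; "force": force on the tool from outside, world axes, zero at the start; "ft_torque": the same for the moment, N m; "width": finger opening in mm; "finger_force": force on a finger pad.
Only numpy, scipy, OpenCV 4.12 (cv2) and the standard library are available. Lean on these libraries where they do the work, as an engineer would, in place of code of your own. Each camera call takes 0.05 s, during which the arm holds its last target. There are 200 camera calls.

## Task

Put the red cutter tray away: take it by its black handle, slide it along the bench, flat and without lifting it, into the bay under the pale blue shelf, and keep tray and gripper from rubbing the shelf's top plate. You cannot see how deep the sprung stop is set, so feel for it: press the tray home against it until it bottoms, holding it there for a moment with about 10 N more than sliding took and never with as much as 20 N, then let go so that the tray stays there against the stop. Leave the oil can, the try square and the collet block where they are.

Things in the scene. Friction and masses are not known exactly. Their poses are not given: they have to be found in the camera images.
- tray: Loose red sheet-metal tray of milling cutters, 190 (x) x 140 (y) x 36 (z) mm outside, walls 4 mm, 0.7 to 0.98 kg, open at the top, contents below the rim. Origin: centre of its underside. Its x axis points from the handle end to the far end (x = +95 mm), which goes into the bay first. Sliding it on the bench takes 1.5 to 4 N, more if the hand bears down on it.
- tray_handle (a point): Grasp point of the tray's upright black handle plate, 14 mm thick along the tray's x, 60 mm wide along its y, 1 to 81 mm above the bench. The point is in mid-plate, 62 mm above the tray's underside, at tray x = -102 mm; axes as the tray. Grip it over its thickness (one finger inside the tray, free for 50 mm behind the wall) or its width.
- riser: Fixed low shelf with the tray's bay beneath. Origin: middle of its front edge, at bench height; x points into the bay, y across, z up. The bay is 154 mm wide (dark steel cheeks at y = +-77 mm), from x = 0 back, closed behind. The tray goes in along x at y = 0, 7 mm to spare each side; once home it still sticks out 55 to 105 mm, handle in the open.
- riser_top: The shelf's pale blue top plate, 212 (x) x 320 (y) x 10 mm: underside 52 mm, top 62 mm above the bench, front edge along the front of the bay. Origin and axes as riser. A machine vice is bolted on its left half (y = -10 to 145 mm, up to 66 mm above the plate, beginning 110 mm behind the front edge).
- stop: Sprung stop in the bay, hidden from above; origin and axes as riser. Its rubber face, 90 mm wide, 10 to 34 mm high, is fixed at an unknown depth 88 to 132 mm behind the shelf's front edge, different each time. A spring pin stands 8 mm out of the face and pushes back weakly (0.3 N, 0.8 N when flush); then the tray meets the face, rigid. Friction holds the released tray against the pin.
- oiler: A brass oil can, 60 mm across and 120 mm high, standing on the bench to the left. Origin: centre of its underside. Not to be moved.
- square: A steel try square, 126 x 70 x 22 mm, lying on the bench to the right. Origin: underside of its dark stock. Not to be moved.
- collets: A wooden block with six collets, 60 x 75 x 44 mm, standing on the bench to the left. Origin: centre of its underside. Not to be moved.
Not all that is in view belongs to the job. There is more than one size of the tray; the job needs the largest.

How it is judged:
By the outcome, as a careful person would: the job done as asked, in the order asked, and still so for the second after the job is handed in, with the robot touching nothing.
It also fails if it takes over 64 s, if anything falls off the work surface, if the arm or the gripper's body presses on something with over 40 N, if the wrist force passes 120 N, or if a joint passes its speed limit or range.

## Working session

There is one attempt and no reset: what is moved stays moved. The work goes in short steps, Python scripts to look and compute and a tool call to move; the robot and the scene stay as the last step left them, time stands still between calls to the robot, and variables do not carry over. Pictures are saved under pics/ and viewed, at most 10 in all, crops included, and the job is handed in when it is done.

Besides the shell and the picture viewer there is one more tool, called by a JSON object that holds its "api" and its "payload". jog_arm: Moves the arm, as the interface text tells. Its arguments: {"type":"object","properties":{"motion":{"type":"array","items":{"type":"array","items":{"type":"number"}}},"force":{"type":"number"}},"required":["motion"]}

```bash
mkdir -p pics
cat > h.py <<'E'
import numpy as np, cv2
from bench import monitor, optics, ctrl
from scipy.spatial.transform import Rotation as R
def ray(c,u,v):
    K=np.array(c["mtx"],float);k=c["k1"]
    p=cv2.undistortPoints(np.array([[[u,v]]],float),K,np.array([k,0,0,0.]))[0,0]
    T=np.array(c["world_from_camera"]);d=T[:3,:3]@np.array([p[0],-p[1],-1]);return T[:3,3],d
def at(c,u,v,z):
    o,d=ray(c,u,v);return o+d*(z-o[2])/d[2]
def proj(c,P):
    T=np.array(c["world_from_camera"]);q=T[:3,:3].T@(np.array(P,float)-T[:3,3]);x,y=q[0]/-q[2],-q[1]/-q[2]
    s=1+c["k1"]*(x*x+y*y);K=np.array(c["mtx"]);return K[0,0]*x*s+K[0,2],K[1,1]*y*s+K[1,2]
E
python3 - <<'E'
from h import *
import pickle
s=monitor.read_state();print(s, ctrl.pinch_z)
for n in("top","side"):
    c=optics.read_camera(n);pickle.dump(c,open(n+".pkl","wb"));cv2.imwrite(f"pics/{n}0.png",cv2.resize(np.array(c["img"]),(768,576)))
    print(n,c["mtx"],c["k1"],c["world_from_camera"])
E
```

```text
{'time': 0.0, 'joints': array([-1.25871149e+00,  3.08988839e-01,  1.63518597e+00, -5.11433568e-06,
        1.19967556e+00, -6.97343308e-02]), 'joint_vel': array([-0.00124244, -0.00037558, -0.00104839,  0.00119114,  0.00031529,
       -0.00018906]), 'joint_efforts': array([-3.38806731e-04, -4.15252411e+01, -2.76665211e+01, -2.25027879e-04,
        1.03203580e-02,  1.13321491e-05]), 'ee_pos': array([ 232.58430442, -579.23710688,  230.05740296]), 'orientation': array([-3.13934010e+00, -1.52561801e-04,  3.81820855e-01]), 'force': array([ 0.12500073,  0.04753234, -0.56045707]), 'ft_torque': array([ 0.02584939,  0.01939616, -0.02683842]), 'finger_force': 0.0, 'width': 85.30659201311008} 18.700000000000003
top [[498.19091325   0.         256.80712511]
 [  0.         498.19091325 201.11612943]
 [  0.           0.           1.        ]] -0.05737136533330823 [[-2.36545798e-02  9.96291388e-01 -8.27280533e-02  4.38538725e+02]
 [-9.99702087e-01 -2.30750190e-02  7.95486038e-03  1.67315944e+01]
 [ 6.01640749e-03  8.28915765e-02  9.96540410e-01  1.36439574e+03]
 [ 0.00000000e+00  0.00000000e+00  0.00000000e+00  1.00000000e+00]]
side [[403.61431162   0.         253.81224075]
 [  0.         403.61431162 197.21295589]
 [  0.           0.           1.        ]] -0.14600697025535272 [[-8.15197107e-01  4.08458472e-01 -4.10628000e-01  1.33292371e+02]
 [-5.79043519e-01 -5.59169811e-01  5.93327672e-01  6.11872568e+02]
 [ 1.27389334e-02  7.21450483e-01  6.92348843e-01  7.40244236e+02]
 [ 0.00000000e+00  0.00000000e+00  0.00000000e+00  1.00000000e+00]]
```

View pics/top0.png

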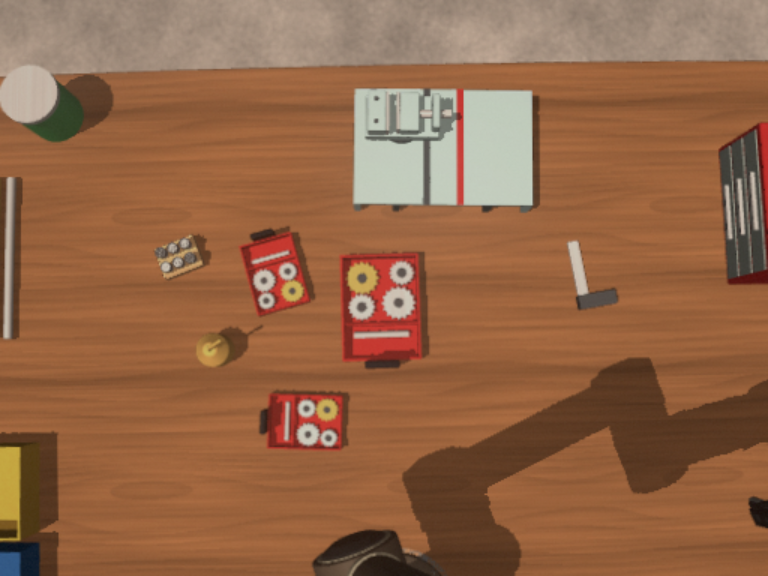

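View pics/side0.png

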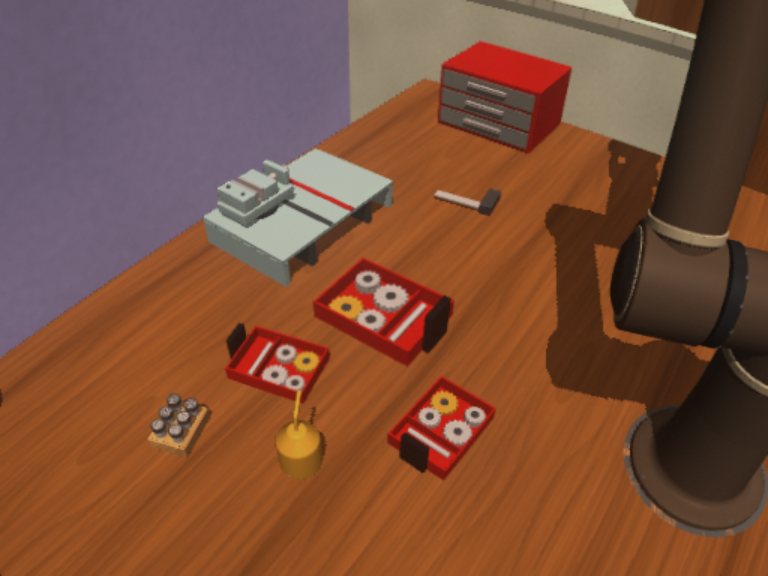

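Top view (768-px scale): there are three red trays, at (382,307), (276,273) and (305,420). The one at (382,307) is clearly the largest, with its handle at (382,364). The shelf's front edge runs about (355,206) to (533,206). Next I'll take close crops of both.

Run:
```python
from h import *
import pickle
c=pickle.load(open("top.pkl","rb"));i=np.array(c["img"])
cv2.imwrite("pics/tray.png",cv2.resize(i[160:252,215:295],None,fx=6,fy=6,interpolation=cv2.INTER_CUBIC))
cv2.imwrite("pics/riser.png",cv2.resize(i[50:147,230:362],None,fx=6,fy=6,interpolation=cv2.INTER_CUBIC))
```

```text
(no output)
```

View pics/tray.png

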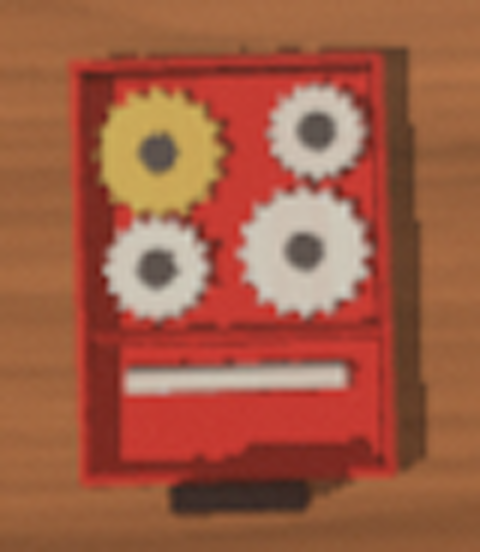

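View pics/riser.png

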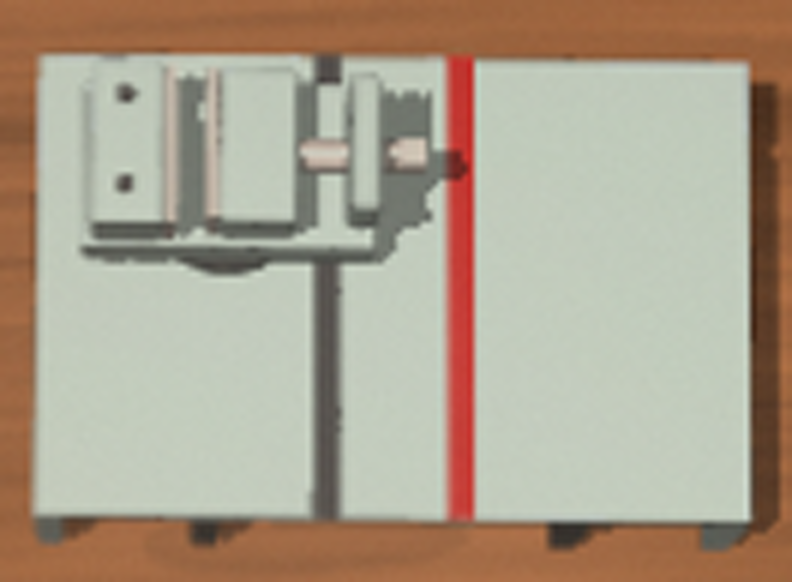

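The crops confirm the choice: tray rim corners at crop (72,60), (380,52), (397,472) and (84,480), black handle top about (240,495). Shelf top corners are at crop (40,55), (750,63), (750,521) and (34,517).

Run:
```python
from h import *
import pickle
c=pickle.load(open("top.pkl","rb"))
def rig(px,off,z,model):
    W=np.array([at(c,(x+.5)/6-.5+off[0],(y+.5)/6-.5+off[1],z)[:2] for x,y in px]);M=np.array(model,float)
    a=W-W.mean(0);b=M-M.mean(0)
    th=np.arctan2((b[:,0]*a[:,1]-b[:,1]*a[:,0]).sum(),(a*b).sum())
    Rm=np.array([[np.cos(th),-np.sin(th)],[np.sin(th),np.cos(th)]]);t=W.mean(0)-Rm@M.mean(0)
    print("pose",t,th,"res",(W-(M@Rm.T+t)).round(1).tolist());return t,Rm,th
# tray x forward(up in image), y left
t,Rm,th=rig([(72,60),(380,52),(397,472),(84,480)],(215,160),36,[(95,70),(95,-70),(-95,-70),(-95,70)])
print("handle from tray",t+Rm@[-102,0])
for x,y in [(170,485),(308,480),(308,508),(172,514),(240,497)]: print("h81",at(c,(x+.5)/6-.5+215,(y+.5)/6-.5+160,81)[:2])
r,Rr,tr=rig([(40,55),(750,63),(750,521),(34,517)],(230,50),62,[(212,160),(212,-160),(0,-160),(0,160)])
print("tray in riser",Rr.T@(t-r),th-tr)
for x,y in [(190,543),(216,543),(548,548),(575,548)]: print("cheek",Rr.T@(at(c,(x+.5)/6-.5+230,(y+.5)/6-.5+50,0)[:2]-r))
```

```text
pose [542.05012688  15.24264408] 0.008259663855868753 res [[-0.7, -0.6], [-1.4, 1.2], [0.6, 0.3], [1.5, -0.9]]
handle from tray [440.05360618  14.40016795]
h81 [444.63085057  44.55615339]
h81 [445.37285551 -14.57018944]
h81 [433.41927842 -14.2712746 ]
h81 [432.23557066  43.96830533]
h81 [438.80399666  14.71463501]
pose [ 717.2767695  -100.04740233] -0.03155069376779849 res [[-0.7, -0.5], [-0.3, -0.9], [1.3, 1.8], [-0.3, -0.4]]
tray in riser [-178.77631299  109.70506369] 0.03981035762366724
cheek [ 1.56924109 89.61167822]
cheek [ 1.68166654 77.56763848]
cheek [  0.89647494 -76.49332944]
cheek [  1.0349003  -89.05534051]
```

{"api": "jog_arm", "payload": {"motion": [[0.03,-0.034,0.004,0,0,2,0.085],[0.06,-0.068,0.01,0,0,5,0.085],[0.085,-0.098,0.016,0,0,8,0.085],[0.11,-0.126,0.022,0,0,11,0.085],[0.135,-0.155,0.027,0,0,14,0.085],[0.16,-0.184,0.032,0,0,17,0.085],[0.185,-0.212,0.037,0,0,19,0.085],[0.21,-0.241,0.042,0,0,21.4,0.085],[0.235,-0.27,0.046,0,0,21.4,0.085],[0.255,-0.293,0.05,0,0,21.4,0.085],[0.27,-0.31,0.052,0,0,21.4,0.085],[0.27,-0.31,0.052,0,0,21.4,0.085]], "force": 40}}

```text
time: 1.1
ee_pos: [367.5, -187.7, 178.1]
orientation: [-3.138, 0.002, 0.012]
force: [-1.2, -0.3, -0.8]
width: 84.9
finger_force: 0.0
```

{"api": "jog_arm", "payload": {"motion": [[0.01,-0.026,0.005,0,0,0,0.085],[0.02,-0.055,0.01,0,0,0,0.085],[0.03,-0.085,0.015,0,0,0,0.085],[0.04,-0.115,0.022,0,0,0,0.085],[0.052,-0.145,0.03,0,0,0,0.085],[0.062,-0.172,0.036,0,0,0,0.085],[0.07,-0.192,0.042,0,0,0,0.085],[0.073,-0.202,0.048,0,0,0,0.085],[0.073,-0.204,0.052,0,0,0,0.085],[0.073,-0.204,0.055,0,0,0,0.085],[0.073,-0.204,0.055,0,0,0,0.085],[0.073,-0.204,0.055,0,0,0,0.085]]}}

```text
time: 2.1
ee_pos: [438.7, 11.7, 124.1]
orientation: [3.141, 0.001, 0.007]
force: [0.7, -0.9, 0.1]
width: 84.9
finger_force: 0.0
```

Run:
```python
from h import *
c=optics.read_camera("side");s=monitor.read_state();print(s["ee_pos"],s["orientation"],s["force"],ctrl.pinch_z)
for P in [(440,14,62),(438,44,81),(438,-16,81)]: print(proj(c,P))
i=np.array(c["img"]);cv2.imwrite("pics/s1.png",cv2.resize(i[120:260,200:370],None,fx=4,fy=4,interpolation=cv2.INTER_CUBIC))
```

```text
[439.03090935  11.74168264 124.35255454] [3.14126970e+00 4.77764814e-05 6.68471488e-03] [0.20789469 0.78257605 0.04759216] 18.700000000000003
(np.float64(290.9372077585328), np.float64(209.82307935486506))
(np.float64(285.4293496981782), np.float64(211.96820297226165))
(np.float64(298.8978330600729), np.float64(197.24009717726284))
```

View pics/s1.png

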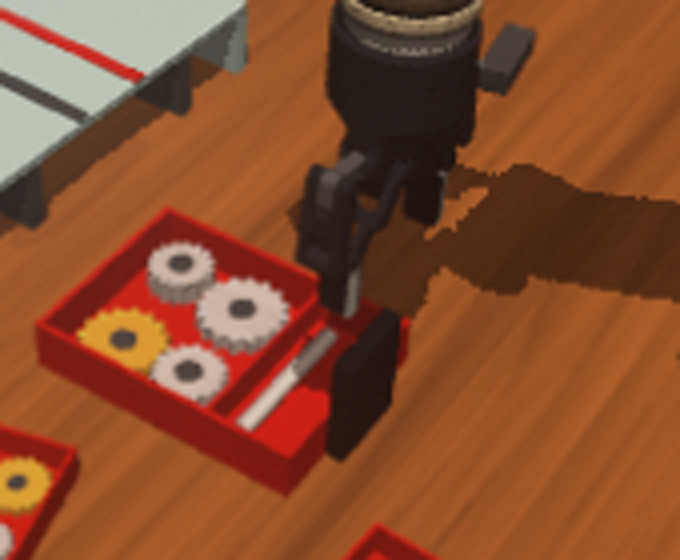

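The handle's top-right corner is at crop (395,312), within 1 px of my prediction, and the gripper sits above it. Next: descend and grip.

{"api": "jog_arm", "payload": {"motion": [[0.0005,-0.0028,0.01,0,0,0,0.085],[0.0005,-0.0028,0.024,0,0,0,0.085],[0.0005,-0.0028,0.04,0,0,0,0.085],[0.0005,-0.0028,0.055,0,0,0,0.085],[0.0005,-0.0028,0.068,0,0,0,0.085],[0.0005,-0.0028,0.078,0,0,0,0.085],[0.0005,-0.0028,0.083,0,0,0,0.085],[0.0005,-0.0028,0.084,0,0,0,0.085],[0.0005,-0.0028,0.084,0,0,0,0.085],[0.0005,-0.0028,0.084,0,0,0,0.085]]}}

```text
time: 2.98
ee_pos: [440.3, 15.6, 40.7]
orientation: [3.142, -0.001, 0.008]
force: [1.0, -0.4, -0.1]
width: 85.0
finger_force: 0.0
```

{"api": "jog_arm", "payload": {"motion": [[0,0,0,0,0,0,0.07],[0,0,0,0,0,0,0.062],[0,0,0,0,0,0,0.058],[0,0,0,0,0,0,0.05],[0,0,0,0,0,0,0.05],[0,0,0,0,0,0,0.05],[0,0,0,0,0,0,0.05],[0,0,0,0,0,0,0.05]], "force": 40}}

```text
time: 3.65
ee_pos: [440.5, 15.7, 41.1]
orientation: [3.142, -0.001, 0.008]
force: [-0.9, 0.4, 6.5]
width: 59.6
finger_force: 44.5
```

{"api": "jog_arm", "payload": {"motion": [[0,0,-0.0003,0,0,0,0.05],[0,0,-0.0006,0,0,0,0.05],[0,0,-0.0006,0,0,0,0.05],[0,0,-0.0006,0,0,0,0.05]]}}

```text
time: 3.98
ee_pos: [440.5, 15.7, 41.1]
orientation: [3.142, -0.002, 0.008]
force: [2.1, 0.6, 1.2]
width: 59.6
finger_force: 44.2
```

{"api": "jog_arm", "payload": {"motion": [[0,0.002,0,0,0,0,0.05],[0,0.006,0,0,0,0.1,0.05],[-0.001,0.011,0,0,0,0.2,0.05],[-0.001,0.017,0,0,0,0.4,0.05],[-0.001,0.023,0,0,0,0.6,0.05],[-0.002,0.029,0,0,0,0.8,0.05],[-0.002,0.035,0,0,0,1.0,0.05],[-0.002,0.041,0,0,0,1.2,0.05],[-0.002,0.047,0,0,0,1.3,0.05],[-0.002,0.053,0,0,0,1.4,0.05],[-0.002,0.057,0,0,0,1.4,0.05],[-0.002,0.057,0,0,0,1.4,0.05]]}}

```text
time: 4.98
ee_pos: [438.1, -42.5, 41.1]
orientation: [3.141, 0.0, -0.017]
force: [0.1, -0.3, 5.7]
width: 59.4
finger_force: 44.7
```

{"api": "jog_arm", "payload": {"motion": [[0,0.002,-0.0003,0,0,0,0.05],[0,0.006,-0.0005,0,0,0.1,0.05],[0,0.011,-0.0005,0,0,0.2,0.05],[0,0.017,-0.0005,0,0,0.4,0.05],[0,0.023,-0.0005,0,0,0.6,0.05],[0,0.029,-0.0005,0,0,0.8,0.05],[0,0.035,-0.0005,0,0,0.8,0.05],[0,0.041,-0.0005,0,0,0.8,0.05],[0,0.046,-0.0005,0,0,0.8,0.05],[0,0.0485,-0.0005,0,0,0.8,0.05],[0,0.0485,-0.0005,0,0,0.8,0.05],[0,0.0485,-0.0005,0,0,0.8,0.05]]}}

```text
time: 5.98
ee_pos: [437.1, -90.5, 41.1]
orientation: [3.141, 0.0, -0.032]
force: [-0.8, -2.2, -1.5]
width: 59.6
finger_force: 44.0
```

Run:
```python
from h import *
c=optics.read_camera("top");s=monitor.read_state();print(s["ee_pos"],s["orientation"],s["force"],s["ft_torque"])
i=np.array(c["img"]);cv2.imwrite("pics/t2.png",cv2.resize(i[125:225,240:370],None,fx=6,fy=6,interpolation=cv2.INTER_CUBIC))
# expected tray rim front corners in riser frame
Rz=lambda a:np.array([[np.cos(a),-np.sin(a)],[np.sin(a),np.cos(a)]])
h=s["ee_pos"][:2];y=s["orientation"][2]
for q in [(197,70),(197,-70),(7,70),(7,-70)]:
    P=h+Rz(y)@q;u,v=proj(c,(*P,36));print(P,((u-240+.5)*6-.5,(v-125+.5)*6-.5))
```

```text
[437.09879986 -90.382459    41.14388935] [ 3.14119465e+00  3.34592332e-04 -3.18578466e-02] [-0.44783993 -2.44307213 -2.42755914] [-0.16841827 -0.15954156 -0.245103  ]
[636.22851052 -26.69291251] (np.float64(171.8770889863166), np.float64(263.36583969898874))
[ 631.76916639 -166.62187395] (np.float64(483.40613685545964), np.float64(266.3514964758556))
[446.32491999 -20.64094549] (np.float64(169.17187781618497), np.float64(688.1222805739678))
[ 441.86557587 -160.56990693] (np.float64(484.37310728773264), np.float64(690.5185410250178))
```

View pics/t2.png

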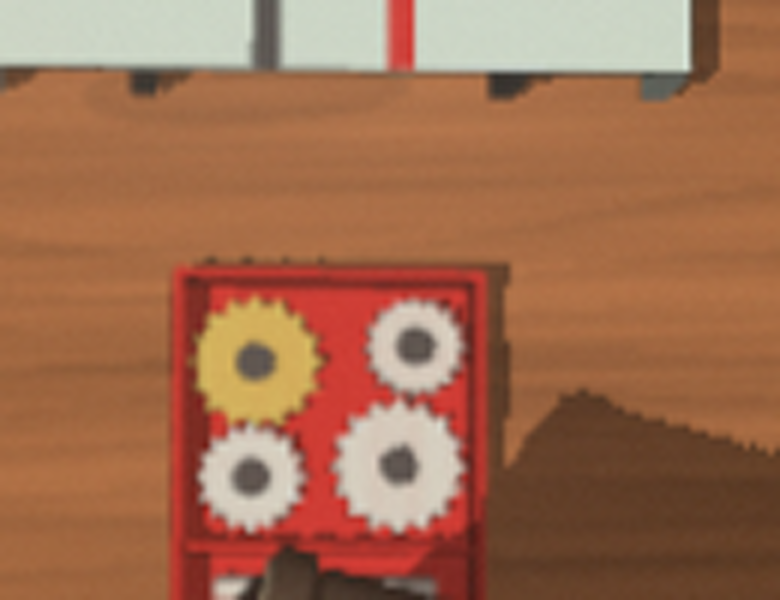

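The tray's front rim corners are at crop (177,267) and (488,270). That is about 2 mm right of where the arm's pose predicts, so I'll compare tray and shelf directly in camera coordinates.

Run:
```python
from h import *
import pickle
c=pickle.load(open("top.pkl","rb"))
r=np.array([717.28,-100.05]);a=-.03155;Rr=np.array([[np.cos(a),-np.sin(a)],[np.sin(a),np.cos(a)]])
for x,y in [(177,267),(488,270),(172,545),(487,545)]: print(Rr.T@(at(c,(x+.5)/6-.5+240,(y+.5)/6-.5+125,36)[:2]-r))
for x,y in [(132,95),(155,95),(490,98),(513,98)]: print("cheek",Rr.T@(at(c,(x+.5)/6-.5+240,(y+.5)/6-.5+125,0)[:2]-r))
```

```text
[-84.94999488  68.45602006]
[-85.00245424 -71.29918673]
[-209.78489963   69.95751749]
[-208.66565492  -70.47520344]
cheek [ 0.63390505 88.68121625]
cheek [ 0.73331456 78.02754666]
cheek [  0.90330624 -77.42112719]
cheek [  1.02121664 -88.12209606]
```

{"api": "jog_arm", "payload": {"motion": [[0.002,-0.0005,0.0004,0,0,-0.1,0.05],[0.006,-0.001,0.0004,0,0,-0.2,0.05],[0.012,-0.001,0.0004,0,0,-0.25,0.05],[0.018,-0.001,0.0004,0,0,-0.25,0.05],[0.025,-0.001,0.0004,0,0,-0.25,0.05],[0.032,-0.001,0.0004,0,0,-0.25,0.05],[0.039,-0.001,0.0004,0,0,-0.25,0.05],[0.046,-0.001,0.0004,0,0,-0.25,0.05],[0.053,-0.001,0.0004,0,0,-0.25,0.05],[0.06,-0.001,0.0004,0,0,-0.25,0.05],[0.067,-0.001,0.0004,0,0,-0.25,0.05],[0.072,-0.001,0.0004,0,0,-0.25,0.05]]}}

```text
time: 7.03
ee_pos: [508.9, -90.7, 41.1]
orientation: [-3.141, 0.002, -0.025]
force: [-4.2, -0.0, 5.9]
width: 59.5
finger_force: 44.6
```

Run:
```python
from h import *
c=optics.read_camera("top");s=monitor.read_state();print(s["ee_pos"],s["orientation"],s["force"],s["ft_torque"])
i=np.array(c["img"]);cv2.imwrite("pics/t3.png",cv2.resize(i[125:225,240:370],None,fx=6,fy=6,interpolation=cv2.INTER_CUBIC))
```

```text
[510.38464966 -90.84502589  41.16389846] [ 3.14145092e+00 -5.35380635e-04 -2.50156738e-02] [-0.32025748 -0.61789364 -2.68991021] [ 0.08969858  0.04185615 -0.00140819]
```

View pics/t3.png

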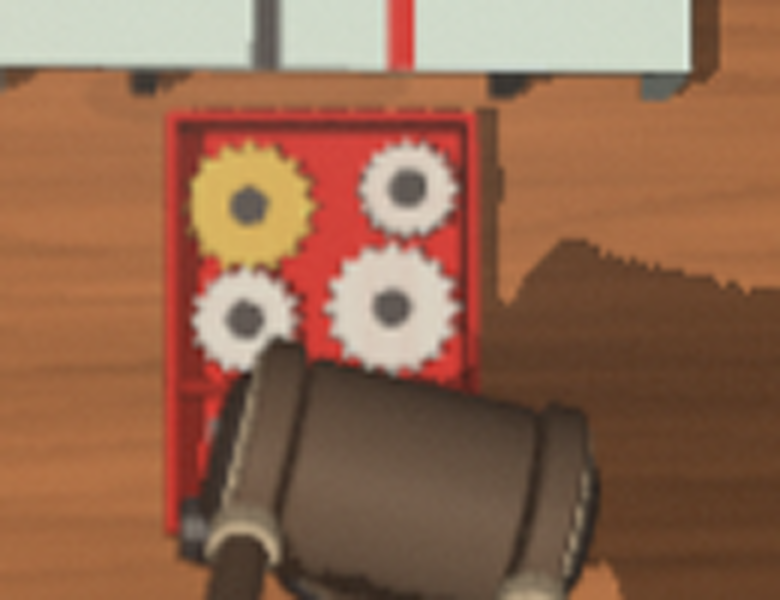

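The tray's front corners are now at crop (166,111) and (479,112), with the left edge running down to (166,535).

Run:
```python
from h import *
import pickle
c=pickle.load(open("top.pkl","rb"))
r=np.array([717.28,-100.05]);a=-.03155;Rr=np.array([[np.cos(a),-np.sin(a)],[np.sin(a),np.cos(a)]])
for x,y in [(166,111),(479,112),(166,535),(481,370)]: print(Rr.T@(at(c,(x+.5)/6-.5+240,(y+.5)/6-.5+125,36)[:2]-r))
```

```text
[-14.01053778  73.81227073]
[-13.04047637 -67.52212286]
[-205.35066096   72.65556944]
[-130.22787918  -67.9986908 ]
```

{"api": "jog_arm", "payload": {"motion": [[0,0.001,0.0001,0,0,0.1,0.05],[0,0.002,0.0002,0,0,0.2,0.05],[0,0.0022,0.0002,0,0,0.3,0.05],[0.001,0.0022,0.0002,0,0,0.3,0.05],[0.003,0.0022,0.0002,0,0,0.3,0.05],[0.006,0.0022,0.0002,0,0,0.3,0.05],[0.01,0.0023,0.0002,0,0,0.3,0.05],[0.014,0.0023,0.0002,0,0,0.3,0.05],[0.018,0.0023,0.0002,0,0,0.3,0.05],[0.022,0.0023,0.0002,0,0,0.3,0.05],[0.026,0.0024,0.0002,0,0,0.3,0.05],[0.03,0.0024,0.0002,0,0,0.3,0.05]]}}

```text
time: 8.08
ee_pos: [537.4, -94.6, 41.1]
orientation: [3.142, 0.004, -0.032]
force: [-5.8, 0.5, 9.5]
width: 59.6
finger_force: 45.1
```

Run:
```python
from h import *
c=optics.read_camera("top");s=monitor.read_state();print(s["ee_pos"],s["orientation"],s["force"],s["ft_torque"])
i=np.array(c["img"]);cv2.imwrite("pics/t4.png",cv2.resize(i[125:225,240:370],None,fx=6,fy=6,interpolation=cv2.INTER_CUBIC))
```

```text
[538.8489109  -94.74563408  41.14281399] [ 3.14126093e+00  1.49610803e-03 -3.19941389e-02] [-4.55118685  0.43367161  6.54264711] [0.30068322 0.50666137 0.04888966]
```

View pics/t4.png

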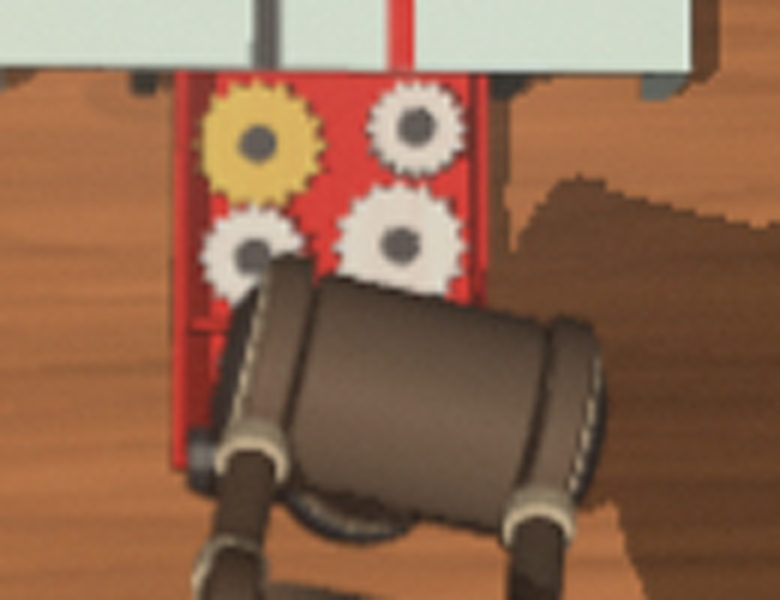

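The tray is square in the bay mouth, with sides at columns 178 and 488 under the shelf edge, about 1.5 mm to the right. I'll nudge it left and advance.

{"api": "jog_arm", "payload": {"motion": [[0.003,-0.0003,-0.0002,0,0,0,0.05],[0.007,-0.0006,-0.0003,0,0,0,0.05],[0.011,-0.001,-0.0003,0,0,0,0.05],[0.015,-0.0012,-0.0003,0,0,0,0.05],[0.019,-0.0012,-0.0003,0,0,0,0.05],[0.023,-0.0012,-0.0003,0,0,0,0.05],[0.027,-0.0012,-0.0003,0,0,0,0.05],[0.031,-0.0012,-0.0003,0,0,0,0.05],[0.035,-0.0012,-0.0003,0,0,0,0.05],[0.039,-0.0012,-0.0003,0,0,0,0.05],[0.043,-0.0012,-0.0003,0,0,0,0.05],[0.046,-0.0012,-0.0003,0,0,0,0.05]]}}

```text
time: 9.13
ee_pos: [583.8, -94.8, 41.1]
orientation: [3.141, 0.003, -0.032]
force: [-5.2, -0.0, 7.1]
width: 59.3
finger_force: 44.7
```

```bash
cat > s.py <<'E'
from h import *
s=monitor.read_state();r=np.array([717.28,-100.05]);a=-.03155
d=s["ee_pos"][:2]-r;print("t",round(s["time"],2),"s,y",d@[np.cos(a),np.sin(a)],d@[-np.sin(a),np.cos(a)],"z",s["ee_pos"][2],s["orientation"].round(4),s["force"].round(2),s["ft_torque"].round(2),s["joint_efforts"].round(2))
E
python3 s.py
```

```text
t 9.13 s,y -133.62295503308783 0.991734517483609 z 41.135815082330055 [ 3.1415  0.0035 -0.0319] [-5.23 -0.01  7.12] [ 0.04  0.37 -0.02] [ 4.000e-01 -3.951e+01 -2.160e+01  1.400e-01 -1.180e+00 -1.000e-02]
```

{"api": "jog_arm", "payload": {"motion": [[0.002,0,-0.0002,0,0,0,0.05],[0.004,0,-0.0004,0,0,0,0.05],[0.006,0,-0.0004,0,0,0,0.05],[0.008,0,-0.0004,0,0,0,0.05],[0.01,0,-0.0004,0,0,0,0.05],[0.012,0,-0.0004,0,0,0,0.05],[0.014,0,-0.0004,0,0,0,0.05],[0.016,0,-0.0004,0,0,0,0.05],[0.018,0,-0.0004,0,0,0,0.05],[0.02,0,-0.0004,0,0,0,0.05]]}}

```text
time: 9.97
ee_pos: [605.4, -94.9, 41.2]
orientation: [-3.142, 0.0, -0.031]
force: [-3.6, -0.2, 1.7]
width: 59.7
finger_force: 44.4
```

{"api": "jog_arm", "payload": {"motion": [[0,0,0,0,0,0,0.05],[0,0,0,0,0,0,0.05],[0,0,0,0,0,0,0.05]]}}

```text
time: 10.22
ee_pos: [606.0, -95.0, 41.2]
orientation: [3.142, -0.002, -0.031]
force: [0.5, 0.4, -2.9]
width: 59.3
finger_force: 44.0
```

{"api": "jog_arm", "payload": {"motion": [[-0.0004,0,0,0,0,0,0.05],[-0.0004,0,0,0,0,0,0.05],[-0.0004,0,0,0,0,0,0.05]]}}

```text
time: 10.47
ee_pos: [605.2, -95.0, 41.2]
orientation: [-3.142, -0.001, -0.031]
force: [1.9, 1.0, -4.7]
width: 59.7
finger_force: 43.9
```

```bash
python3 s.py
```

```text
t 10.47 s,y -112.15254596052927 1.5178397126409722 z 41.19451279624374 [-3.1416e+00 -9.0000e-04 -3.1100e-02] [ 1.9   0.97 -4.68] [ 0.   -0.27 -0.02] [-1.500e-01 -4.640e+01 -2.225e+01 -4.000e-02  4.500e-01  2.000e-02]
```

{"api": "jog_arm", "payload": {"motion": [[0.001,0.0005,0.0002,0,0,0,0.05],[0.002,0.0005,0.0004,0,0,0,0.05],[0.003,0.0005,0.0004,0,0,0,0.05]]}}

```text
time: 10.72
ee_pos: [607.2, -95.5, 41.2]
orientation: [-3.141, 0.002, -0.031]
force: [-3.0, 0.0, 0.5]
width: 59.3
finger_force: 44.3
```

{"api": "jog_arm", "payload": {"motion": [[0.0005,0,0,0,0,0,0.05],[0.001,0,0,0,0,0,0.05],[0.0015,0,0,0,0,0,0.05],[0.0015,0,0,0,0,0,0.05]]}}

```text
time: 11.05
ee_pos: [609.3, -95.8, 41.2]
orientation: [3.142, 0.0, -0.031]
force: [-3.4, -0.4, 1.1]
width: 59.3
finger_force: 44.3
```

{"api": "jog_arm", "payload": {"motion": [[0.0005,0,0,0,0,0,0.05],[0.001,0,0,0,0,0,0.05],[0.0015,0,0,0,0,0,0.05],[0.0015,0,0,0,0,0,0.05]]}}

```text
time: 11.38
ee_pos: [611.0, -95.8, 41.2]
orientation: [3.142, -0.0, -0.031]
force: [-3.0, -0.3, 2.2]
width: 59.6
finger_force: 44.4
```

{"api": "jog_arm", "payload": {"motion": [[0.0005,0,0,0,0,0,0.05],[0.001,0,0,0,0,0,0.05],[0.0015,0,0,0,0,0,0.05],[0.0015,0,0,0,0,0,0.05]]}}

```text
time: 11.72
ee_pos: [612.6, -95.7, 41.2]
orientation: [3.142, -0.0, -0.031]
force: [-3.6, 0.8, 2.6]
width: 59.4
finger_force: 44.5
```

{"api": "jog_arm", "payload": {"motion": [[0.0005,0,0,0,0,0,0.05],[0.001,0,0,0,0,0,0.05],[0.0015,0,0,0,0,0,0.05],[0.0015,0,0,0,0,0,0.05]]}}

```text
time: 12.05
ee_pos: [614.1, -95.8, 41.2]
orientation: [3.142, -0.0, -0.031]
force: [-3.6, -0.1, 3.4]
width: 59.5
finger_force: 44.5
```

{"api": "jog_arm", "payload": {"motion": [[0.0005,0,-0.0001,0,0,0,0.05],[0.001,0,-0.0002,0,0,0,0.05],[0.0015,0,-0.0002,0,0,0,0.05],[0.0015,0,-0.0002,0,0,0,0.05]]}}

```text
time: 12.38
ee_pos: [615.5, -95.8, 41.2]
orientation: [3.142, -0.0, -0.031]
force: [-3.4, 0.1, 1.1]
width: 58.9
finger_force: 44.4
```

{"api": "jog_arm", "payload": {"motion": [[0.0005,0,0,0,0,0,0.05],[0.001,0,0,0,0,0,0.05],[0.0015,0,0,0,0,0,0.05],[0.0015,0,0,0,0,0,0.05]]}}

```text
time: 12.72
ee_pos: [617.1, -95.8, 41.2]
orientation: [-3.142, -0.0, -0.031]
force: [-2.9, 0.8, 1.1]
width: 59.0
finger_force: 44.4
```

{"api": "jog_arm", "payload": {"motion": [[0.0005,0,0,0,0,0,0.05],[0.001,0,0,0,0,0,0.05],[0.0015,0,0,0,0,0,0.05],[0.0015,0,0,0,0,0,0.05]]}}

```text
time: 13.05
ee_pos: [618.6, -95.9, 41.2]
orientation: [3.142, -0.0, -0.031]
force: [-2.7, -0.4, 1.1]
width: 59.2
finger_force: 44.4
```

{"api": "jog_arm", "payload": {"motion": [[0.0005,0,0,0,0,0,0.05],[0.001,0,0,0,0,0,0.05],[0.0015,0,0,0,0,0,0.05],[0.0015,0,0,0,0,0,0.05]]}}

```text
time: 13.38
ee_pos: [620.0, -96.0, 41.2]
orientation: [-3.142, -0.0, -0.031]
force: [-2.6, 0.3, 0.8]
width: 59.1
finger_force: 44.3
```

{"api": "jog_arm", "payload": {"motion": [[0.0005,0,0,0,0,0,0.05],[0.001,0,0,0,0,0,0.05],[0.0015,0,0,0,0,0,0.05],[0.0015,0,0,0,0,0,0.05]]}}

```text
time: 13.72
ee_pos: [621.5, -96.0, 41.2]
orientation: [-3.142, -0.0, -0.031]
force: [-2.5, -0.6, 0.6]
width: 59.6
finger_force: 44.3
```

{"api": "jog_arm", "payload": {"motion": [[0.0005,0,0,0,0,0,0.05],[0.001,0,0,0,0,0,0.05],[0.0015,0,0,0,0,0,0.05],[0.0015,0,0,0,0,0,0.05]]}}

```text
time: 14.05
ee_pos: [623.0, -96.1, 41.2]
orientation: [-3.142, -0.0, -0.031]
force: [-2.3, -0.5, -0.5]
width: 59.4
finger_force: 44.2
```

{"api": "jog_arm", "payload": {"motion": [[0.0005,0,0.0001,0,0,0,0.05],[0.001,0,0.0001,0,0,0,0.05],[0.0015,0,0.0001,0,0,0,0.05],[0.0015,0,0.0001,0,0,0,0.05]]}}

```text
time: 14.38
ee_pos: [624.6, -96.1, 41.2]
orientation: [-3.142, -0.0, -0.031]
force: [-3.1, 0.3, -0.1]
width: 59.7
finger_force: 44.2
```

{"api": "jog_arm", "payload": {"motion": [[0.0005,0,0.0001,0,0,0,0.05],[0.001,0,0.0001,0,0,0,0.05],[0.0015,0,0.0001,0,0,0,0.05],[0.0015,0,0.0001,0,0,0,0.05]]}}

```text
time: 14.72
ee_pos: [626.1, -96.2, 41.2]
orientation: [3.142, -0.0, -0.031]
force: [-3.3, 0.1, 1.3]
width: 59.4
finger_force: 44.3
```

{"api": "jog_arm", "payload": {"motion": [[0.0005,0,0,0,0,0,0.05],[0.001,0,0,0,0,0,0.05],[0.0015,0,0,0,0,0,0.05],[0.0015,0,0,0,0,0,0.05]]}}

```text
time: 15.05
ee_pos: [627.4, -96.2, 41.2]
orientation: [-3.142, 0.0, -0.031]
force: [-3.9, -0.4, 1.2]
width: 59.5
finger_force: 44.4
```

{"api": "jog_arm", "payload": {"motion": [[0.0005,0,0,0,0,0,0.05],[0.001,0,0,0,0,0,0.05],[0.0015,0,0,0,0,0,0.05],[0.0015,0,0,0,0,0,0.05]]}}

```text
time: 15.38
ee_pos: [629.0, -96.3, 41.2]
orientation: [3.142, -0.0, -0.031]
force: [-4.0, 0.3, 2.7]
width: 59.2
finger_force: 44.5
```

{"api": "jog_arm", "payload": {"motion": [[0.0005,0,-0.0001,0,0,0,0.05],[0.001,0,-0.0001,0,0,0,0.05],[0.0015,0,-0.0001,0,0,0,0.05],[0.0015,0,-0.0001,0,0,0,0.05]]}}

```text
time: 15.72
ee_pos: [630.5, -96.3, 41.2]
orientation: [3.142, -0.0, -0.031]
force: [-3.8, 0.1, 3.2]
width: 59.4
finger_force: 44.5
```

{"api": "jog_arm", "payload": {"motion": [[0.0005,0,-0.0002,0,0,0,0.05],[0.001,0,-0.0002,0,0,0,0.05],[0.0015,0,-0.0002,0,0,0,0.05],[0.0015,0,-0.0002,0,0,0,0.05]]}}

```text
time: 16.05
ee_pos: [632.0, -96.4, 41.2]
orientation: [-3.142, -0.0, -0.031]
force: [-2.7, -0.1, 1.9]
width: 59.6
finger_force: 44.4
```

{"api": "jog_arm", "payload": {"motion": [[0.0005,0,0,0,0,0,0.05],[0.001,0,0,0,0,0,0.05],[0.0015,0,0,0,0,0,0.05],[0.0015,0,0,0,0,0,0.05]]}}

```text
time: 16.38
ee_pos: [633.5, -96.4, 41.2]
orientation: [-3.142, -0.0, -0.031]
force: [-3.4, -0.1, 0.0]
width: 59.5
finger_force: 44.3
```

{"api": "jog_arm", "payload": {"motion": [[0.0005,0,0,0,0,0,0.05],[0.001,0,0,0,0,0,0.05],[0.0015,0,0,0,0,0,0.05],[0.0015,0,0,0,0,0,0.05]]}}

```text
time: 16.72
ee_pos: [634.7, -96.4, 41.2]
orientation: [-3.142, 0.001, -0.031]
force: [-4.4, -0.3, 0.1]
width: 59.4
finger_force: 44.3
```

{"api": "jog_arm", "payload": {"motion": [[0.0004,0,0,0,0,0,0.05],[0.0008,0,0,0,0,0,0.05],[0.001,0,0,0,0,0,0.05],[0.001,0,0,0,0,0,0.05]]}}

```text
time: 17.05
ee_pos: [634.6, -96.4, 41.2]
orientation: [-3.141, 0.003, -0.031]
force: [-6.2, 0.7, 2.2]
width: 59.3
finger_force: 44.5
```

The tray has stopped moving and the force is rising, so it is in contact. I'll build up the press gradually.

{"api": "jog_arm", "payload": {"motion": [[0.0005,0,-0.0001,0,0,0,0.05],[0.001,0,-0.0002,0,0,0,0.05],[0.0012,0,-0.0002,0,0,0,0.05],[0.0012,0,-0.0002,0,0,0,0.05]]}}

```text
time: 17.38
ee_pos: [634.6, -96.4, 41.2]
orientation: [-3.141, 0.006, -0.031]
force: [-10.6, 0.3, 4.0]
width: 59.3
finger_force: 44.6
```

{"api": "jog_arm", "payload": {"motion": [[0.0004,0,-0.0002,0,0,0,0.05],[0.0007,0,-0.0003,0,0,0,0.05],[0.0008,0,-0.0003,0,0,0,0.05],[0.0008,0,-0.0003,0,0,0,0.05]]}}

```text
time: 17.72
ee_pos: [634.6, -96.4, 41.2]
orientation: [-3.141, 0.007, -0.031]
force: [-10.4, -0.2, 4.4]
width: 59.1
finger_force: 44.6
```

{"api": "jog_arm", "payload": {"motion": [[0.0005,0,0,0,0,0,0.05],[0.0008,0,0,0,0,0,0.05],[0.0008,0,0,0,0,0,0.05],[0.0008,0,0,0,0,0,0.05]]}}

```text
time: 18.05
ee_pos: [634.5, -96.4, 41.1]
orientation: [-3.141, 0.009, -0.031]
force: [-13.3, 0.0, 5.0]
width: 59.1
finger_force: 44.8
```

{"api": "jog_arm", "payload": {"motion": [[0.0002,0,0,0,0,0,0.05],[0.0002,0,0,0,0,0,0.05],[0.0002,0,0,0,0,0,0.05],[0.0002,0,0,0,0,0,0.05],[0.0002,0,0,0,0,0,0.05],[0.0002,0,0,0,0,0,0.05]]}}

```text
time: 18.55
ee_pos: [634.5, -96.4, 41.2]
orientation: [-3.141, 0.01, -0.03]
force: [-14.1, -0.9, 5.9]
width: 59.4
finger_force: 44.9
```

{"api": "jog_arm", "payload": {"motion": [[0,0,0,0,0,0,0.05],[0,0,0,0,0,0,0.05],[0,0,0,0,0,0,0.05],[0,0,0,0,0,0,0.05],[0,0,0,0,0,0,0.05],[0,0,0,0,0,0,0.05]]}}

```text
time: 19.05
ee_pos: [634.5, -96.4, 41.2]
orientation: [-3.141, 0.01, -0.03]
force: [-12.3, -0.6, 6.1]
width: 59.4
finger_force: 44.9
```

Held at about 13 N (sliding 3.3 N plus 10 N) for over a second. Now I'll ease the force off before opening.

{"api": "jog_arm", "payload": {"motion": [[-0.0008,0,-0.0001,0,0,0,0.05],[-0.0016,0,-0.0002,0,0,0,0.05],[-0.0022,0,-0.0002,0,0,0,0.05],[-0.0024,0,-0.0002,0,0,0,0.05],[-0.0024,0,-0.0002,0,0,0,0.05]]}}

```text
time: 19.47
ee_pos: [634.7, -96.4, 41.2]
orientation: [-3.141, 0.004, -0.031]
force: [-5.5, -0.9, 0.2]
width: 59.7
finger_force: 44.2
```

{"api": "jog_arm", "payload": {"motion": [[-0.0003,0,0,0,0,0,0.05],[-0.0005,0,0,0,0,0,0.05],[-0.0005,0,0,0,0,0,0.05]], "force": 20}}

```text
time: 19.72
ee_pos: [634.7, -96.4, 41.2]
orientation: [-3.141, 0.003, -0.031]
force: [-4.9, -1.7, -2.1]
width: 59.6
finger_force: 44.0
```

{"api": "jog_arm", "payload": {"motion": [[0,0,0,0,0,0,0.07],[0,0,0,0,0,0,0.085],[0,0,0,0,0,0,0.085],[0,0,0,0,0,0,0.085],[0,0,0,0,0,0,0.085],[0,0,0,0,0,0,0.085],[0,0,0,0,0,0,0.085],[0,0,0,0,0,0,0.085]]}}

```text
time: 20.38
ee_pos: [636.1, -96.5, 42.2]
orientation: [3.142, -0.0, -0.031]
force: [0.4, -0.1, -0.3]
width: 84.9
finger_force: 0.0
```

```bash
python3 s.py
python3 - <<'E'
from h import *
c=optics.read_camera("side");i=np.array(c["img"])
u,v=map(int,proj(c,(634,-96,60)));print(u,v)
cv2.imwrite("pics/s5.png",cv2.resize(i[max(0,v-70):v+60,u-80:u+80],None,fx=4.5,fy=4.5,interpolation=cv2.INTER_CUBIC))
E
```

```text
t 20.38 s,y -81.23019597441017 1.0229733735621187 z 42.150948644456356 [ 3.1416e+00 -4.0000e-04 -3.0900e-02] [ 0.42 -0.09 -0.31] [0.03 0.04 0.  ] [ 1.000e-02 -4.673e+01 -2.235e+01  0.000e+00 -1.000e-02 -0.000e+00]
251 156
```

View pics/s5.png

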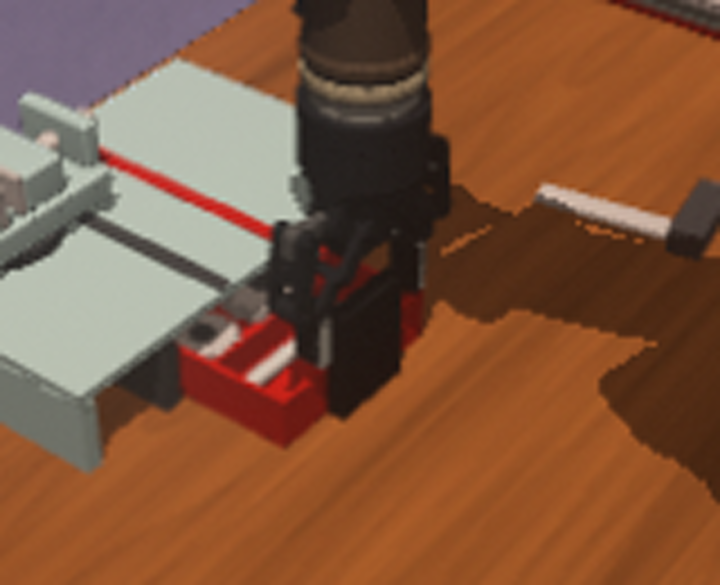

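The tray is flat in the bay with its handle, at crop (365,345), standing between the open fingers without contact. Next: rise straight up.

{"api": "jog_arm", "payload": {"motion": [[0,0,-0.003,0,0,0,0.085],[0,0,-0.01,0,0,0,0.085],[0,0,-0.02,0,0,0,0.085],[0,0,-0.032,0,0,0,0.085],[0,0,-0.046,0,0,0,0.085],[0,0,-0.062,0,0,0,0.085],[0,0,-0.078,0,0,0,0.085],[0,0,-0.094,0,0,0,0.085],[0,0,-0.108,0,0,0,0.085],[0,0,-0.116,0,0,0,0.085],[0,0,-0.12,0,0,0,0.085],[0,0,-0.12,0,0,0,0.085]]}}

```text
time: 21.43
ee_pos: [636.8, -96.7, 163.8]
orientation: [3.141, -0.003, -0.031]
force: [0.9, 0.2, 0.5]
width: 85.0
finger_force: 0.0
```

{"api": "jog_arm", "payload": {"motion": [[-0.01,0,-0.003,0,0,0,0.085],[-0.03,0,-0.006,0,0,0,0.085],[-0.06,0,-0.01,0,0,0,0.085],[-0.09,0,-0.015,0,0,0,0.085],[-0.12,0,-0.02,0,0,0,0.085],[-0.15,0,-0.02,0,0,0,0.085],[-0.17,0,-0.02,0,0,0,0.085],[-0.18,0,-0.02,0,0,0,0.085],[-0.18,0,-0.02,0,0,0,0.085]]}}

```text
time: 22.18
ee_pos: [452.9, -90.3, 180.9]
orientation: [-3.141, 0.004, -0.032]
force: [0.6, -1.1, 0.5]
width: 85.2
finger_force: 0.0
```

```bash
python3 s.py
python3 - <<'E'
from h import *
c=optics.read_camera("side");i=np.array(c["img"])
cv2.imwrite("pics/s6.png",cv2.resize(i[80:230,150:350],None,fx=4,fy=4,interpolation=cv2.INTER_CUBIC))
for P in [(633,-96+30,81),(633,-96-30,81)]:
    u,v=proj(c,P);print((u-150)*4,(v-80)*4)
E
```

```text
t 22.18 s,y -264.57850612316344 1.379846372162173 z 180.86339985749336 [-3.1407  0.0035 -0.0315] [ 0.56 -1.09  0.51] [ 0.01 -0.01 -0.  ] [ -0.14 -28.43 -25.17  -0.03   0.07  -0.03]
380.034127745397 305.89835171831453
432.09838491148685 262.16259262643075
```

View pics/s6.png

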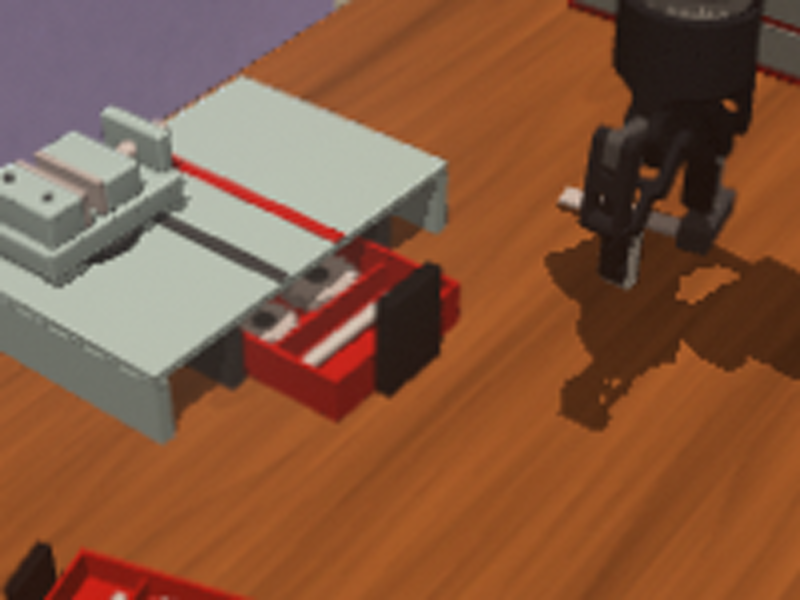

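The tray is flat and straight in the bay, its handle top at crop (382–438, 265–305) as expected. The gripper is well clear and the shelf has not moved. Handing in.

```bash
python3 -c "
from bench import ctrl
print(ctrl.close_job())"
```

```text
the job is handed in; nothing more can be done
None
```

The largest red tray is home under the pale blue shelf against the stop: slid in flat, held there for over a second at about 13 N (roughly 10 N more than sliding took), released and handed in at about 22 s, with no verdict shown.

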